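# Press the sprung tilt plate level and bolt it down

### The arm

A 6-joint arm with a two-finger parallel gripper is mounted at the origin on the work surface. World frame = base frame: x ahead of the robot, y to its left, z up, the work surface at z = 0. Lengths are in m, angles in rad, forces in N, time in s.
With the tool pointing down it reaches from about 0.35 to 0.975 m from the base axis. Payload 4.9 kg.
Tool frame: the origin (TCP) lies midway between the tips of the shut fingers; the grasp point (between the pads) lies 19 mm behind it; z points along the fingers, y is the line along which they close (so a half turn about z gives the same grasp; the last joint's range is limited). The gripper opens to 85 mm and grips with 20 to 120 N. Pads are 22 mm wide; open, the fingers measure 114 mm over their backs; the gripper's body (76 mm by 85 mm) begins 54 mm behind the grasp point. The pads swing forward as they close: fully open they stand 13 mm farther back than shut.
Start: joints at [-1.369, 0.053, 1.613, -0, 1.476, -0.119], TCP at [0.197, -0.593, 0.231] pointing down, gripper open.
Joint ranges: [-3.01, 3.01], [-1.01, 2.22], [0.06, 2.58], [-1.02, 4.17], [0.09, 2.62], [-3.14, 3.14]. Speed limits (rad/s): [2.57, 2.57, 3.14, 3.14, 3.14, 3.14].

### API

Orientations are given as a unit quaternion [w, x, y, z].
In Python, from plant import state, grab_frame, job_done, cut_out, place_of gives the robot as it stands.
- The arm moves only by the tool jog_arm, never from a script. Its argument "motion" is text: rows parted by semicolons, each of 7 numbers parted by spaces: the opening in per cent of the stroke, from 0 (shut) to 100 (fully open), then the shift along the tool's x, y, z as a fraction of full scale, then the turn, a rotation vector about the tool's x, y, z as a fraction of full scale. A call has exactly 5 rows; each row is the pose to reach, as a shift and turn from the pose commanded when the call began, along the tool's axes at that moment; what a row does not reach only later rows make up. Full scale, the value 1, is 50 cm for a shift and 1.5 rad for a turn. A row lasts 1/8 s, in which the tool goes at most 62.5 mm and 10.7 degrees, less where a joint would pass 70% of its speed; a pose out of reach is approached as far as the arm can. A call with a number of a shift or a turn outside -1 to 1 is refused whole. A call with a gripper value outside its range is refused whole. The fingers move at their own pace and stop on an object; the grip force is fixed at half the most. Time passes only in rows, so rows that repeat a pose let the fingers close, or fill a call up. It gives the time, the measured TCP pose, the force, the opening and the grip force at its end, in the units of the state.
- state(): the state, without advancing time (a new reading comes with each control period).
- grab_frame(name): name is "side" or "top" or "wrist"; returns a dict with "color" (480x640x3 uint8, red, green, blue), "range_z" (480x640 float32, m along the optical axis (not along the pixel's ray), 0 where there is no reading), "intrinsics" (3x3 intrinsics, pixels), "world_from_camera" (4x4, takes a point from camera to world coordinates). Camera axes: x right, y up, looking along -z (the intrinsics and any distortion apply to the point x, -y, -z); pixel columns grow to the right and rows downward; lengths in m; the calibration is good to about 2 mm. The wrist camera is an equidistant fisheye: a pixel r from the principal point sees the ray r / f radians off the axis. A picture is of the moment at which its call begins.
- job_done(): hands the job in; it is judged then, once.
Trained networks look in the newest picture that a camera, given by its name, has taken for a name from the list of things; names that differ only in an ending like _2 or _b are one class to them, and where a whole thing is asked for, a point or a joint stands for the part that bears it (a point fixed in the world has none). Each returns a list of dicts, best first, with "p" (0 to 1); they miss things now and then, are a little off and sometimes report something else, mostly with a low value. They report only what shows in the picture. A call takes as long as a camera call.
- cut_out(camera, thing): "pixels" (480x640 bool, what is visible of it).
- place_of(camera, thing): "at" ([x, y, z] in m, in world coordinates, good to about 4 mm: a listed point, or the origin of a listed thing).
The state is a dict: "time": time; "joint_pos": joint angles; "joint_vel": joint speeds; "joint_efforts": joint torques, N m; "tool_pos": TCP position; "tool_rot": TCP orientation; "contact_force": force on the tool from outside, world axes, zero at the start; "ft_torque": the same for the moment, N m; "gripper_width": opening from 0.0 (shut) to 1.0 (fully open); "grasp_force": force on a finger pad.
Only numpy, scipy, OpenCV 4.12 (cv2) and the standard library are available. Lean on these libraries where they do the work, as an engineer would, in place of code of your own. Each camera call takes 0.05 s, during which the arm holds its last target. There are 200 camera calls.

### The job

Get the sanding fixture ready: its sprung tilt plate stands up and its orange slide bolt sticks part-way out. Draw the bolt back, push the plate firmly down onto its rubber stops until it lies level, and while you hold it down slide the bolt fully home under the yellow keeper so that the plate stays level when you let go. Never push on the fixture with more than about 30 N, and leave the grinder, the discs and the bracket where they lie.

Things in the scene. Friction and masses are not known exactly. Their poses are not given: they have to be found in the camera images.
- fixture: Fixed blue base 270 x 300 x 12 mm (x, y, z) on the bench; origin at the centre of its underside, z up. An aluminium tilt plate (235 x 180 x 8 mm) is hinged on it along fixture y at fixture x = +100, z = 56 mm; its free edge points to fixture -x (x = -122 mm when level). A grey sheet-metal tray 20 mm high is screwed on the plate.
- tilt (a joint): Tilt of the plate, rad: 0 = level (hard stop), 0.30 = up, where a spring holds it. Push needed at the thumb pad: 2 to 6 N at first, 9 to 13 N at 0.015 (its weight varies), where it meets rubber stops; over the last 3 mm these add 2 N/mm, so it is fully level at 15 to 19 N; more only loads the hard stop. It springs up if let go unbolted; bolted it rests near 0.01.
- bolt (a joint): Slide of the bolt along fixture +y, m: 0 = drawn fully back, 0.030 = fully home (hard stop). It starts part-way out and stays where it is left (about 2.5 N of friction).
- dish (a point): Centre of the top of the soft orange thumb pad on the bolt, at the plate's free edge, 200 mm from the hinge. Pad 44 x 46 mm (x, y); it gives 1 mm per 4 N, at most 6 mm. Red fences 6 mm thick, 18 mm above the pad, at its +y and -y ends to push the bolt by; closed fingers fit between. y = sliding direction, z normal to the plate. Plate level, pad unpressed: fixture x -100, y = bolt value, z 81 mm.
- tongue (a point): Middle of the end face of the bolt's steel tongue, 95 mm beyond the pad's centre in +y and 14 mm below the unpressed pad's top; axes as the dish point. The tongue is a square-ended bar 20 mm wide (x), 10 mm thick.
- keeper (a point): Lower inner edge of the yellow keeper's roof, fixed on the base at its +y side, at fixture x -100, y +109, z 73.5 mm; axes as the fixture. The roof is 34 mm wide (x), runs 33 mm on in +y, 10 mm thick. With the plate fully level the tongue slides beneath it with 1.5 mm to spare; else it runs into its edge; with the bolt beyond 0.014 it lands on top and the plate cannot go level.
- grinder: Loose blue angle grinder lying beside the fixture, about 250 x 100 x 70 mm, origin under its middle. Leave alone.
- discs: Loose red stack of sanding discs, 100 mm across, 18 mm high, origin under its middle. Leave alone.
- bracket: Loose bent steel bracket 90 x 50 x 50 mm, origin under its middle. Leave alone.

How it is judged:
By the outcome, as a careful person would: the job done as asked, in the order asked, and still so for the second after the job is handed in, with the robot touching nothing.
It also fails if it takes over 45 s, if anything falls off the work surface, if the arm or the gripper's body presses on something with over 40 N, if the wrist force passes 120 N, or if a joint passes its speed limit or range.

## Working session

There is one attempt and no reset: what is moved stays moved. The work goes in short steps, Python scripts to look and compute and a tool call to move; the robot and the scene stay as the last step left them, time stands still between calls to the robot, and variables do not carry over. Pictures are saved under pics/ and viewed, at most 10 in all, crops included, and the job is handed in when it is done.

Besides the shell and the picture viewer there is one more tool, called after "Call:" as name(argument=value, ...) on one line, values as JSON. jog_arm: Moves the arm, as the interface text tells. Shift numbers are shares of 50 cm and turn numbers shares of 1.5 rad, none past 1 either way. Its arguments: {"type":"object","properties":{"motion":{"type":"string"}},"required":["motion"]}

```bash
mkdir -p pics; ls; python3 - <<'E'
from plant import *
import cv2,numpy as np
s=state();print(s['time'],s['tool_pos'],s['tool_rot'],s['contact_force'],s['gripper_width'])
ims=[]
for c in ['top','side']:
    f=grab_frame(c);ims.append(f['color'][:,:,::-1])
    print(c,np.round(f['world_from_camera'],3).tolist())
    for t in ['fixture','dish','tongue','keeper','grinder','discs','bracket']:
        print(c,t,[(round(d['p'],2),np.round(d['at'],4).tolist()) for d in place_of(c,t)[:2]])
cv2.imwrite('pics/a.png',ims[0]);cv2.imwrite('pics/b.png',ims[1])
E
```

```text
pics
0.0 [ 0.1969329  -0.59249494  0.23004533] [-1.05394493e-03  9.87164803e-01  1.59701402e-01 -5.71918033e-05] [-0.41470527 -0.73651037  0.22162412] 1.006627362722254
top [[-0.028, 0.98, -0.196, 0.413], [-0.999, -0.033, -0.024, 0.037], [-0.03, 0.195, 0.98, 1.056], [0.0, 0.0, 0.0, 1.0]]
top fixture [(0.94, [0.5791, 0.0152, -0.0026]), (0.6, [0.6541, -0.2567, 0.0029])]
top dish [(0.86, [0.4974, 0.0245, 0.1366])]
top tongue [(0.61, [0.4878, 0.1186, 0.1181])]
top keeper [(0.95, [0.472, 0.1111, 0.0728])]
top grinder [(0.86, [0.6528, -0.259, -0.0002]), (0.49, [0.4722, 0.1113, 0.0735])]
top discs [(0.96, [0.47, 0.2729, 0.001]), (0.21, [0.5792, 0.0126, -0.0007])]
top bracket [(0.73, [0.6425, 0.2437, -0.001])]
side [[-0.998, 0.05, -0.035, 0.584], [-0.06, -0.716, 0.696, 0.883], [0.01, 0.697, 0.717, 0.966], [0.0, 0.0, 0.0, 1.0]]
side fixture [(0.91, [0.587, 0.0159, -0.0034])]
side dish [(0.74, [0.5029, 0.0288, 0.1446])]
side tongue [(0.69, [0.4878, 0.1135, 0.1297])]
side keeper [(0.58, [0.4718, 0.1125, 0.0731])]
side grinder [(0.81, [0.6559, -0.2564, 0.0015])]
side discs [(0.71, [0.4692, 0.2775, 0.0024])]
side bracket [(0.79, [0.6413, 0.2462, 0.0001])]
```

View pics/a.png

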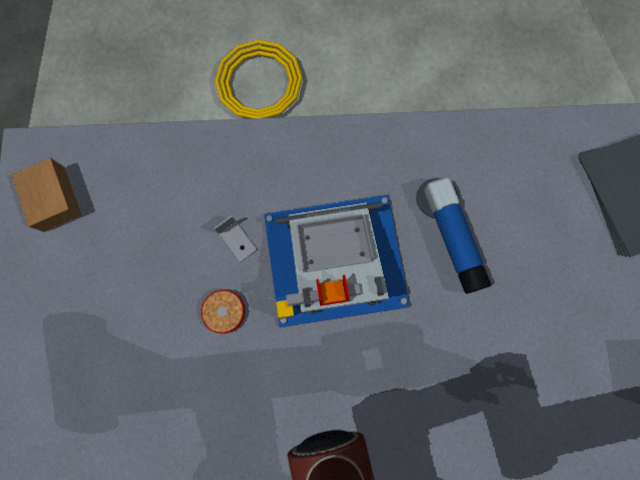

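View pics/b.png

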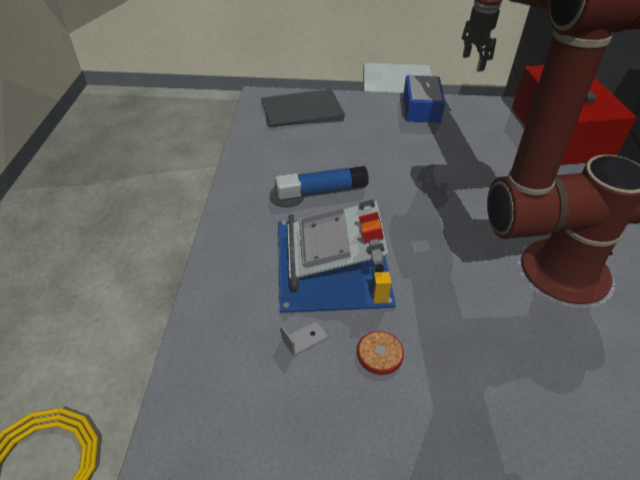

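The top view shows the fixture around (335,260), with the pad and red fences at (333,290), the keeper at (285,310) and the tongue at (300,298). The side view agrees: pad (371,228), keeper (382,288). The fixture's -x side faces the robot and it has a small yaw. Next I'll measure the yaw and the bolt.

```bash
cat > h.py <<'E'
from plant import *
import cv2,numpy as np
def cloud(c):
    f=grab_frame(c);K=f['intrinsics'];z=f['range_z'];v,u=np.mgrid[:480,:640]
    P=np.stack([(u-K[0,2])/K[0,0]*z,-(v-K[1,2])/K[1,1]*z,-z],-1)
    T=f['world_from_camera'];return f['color'],P@T[:3,:3].T+T[:3,3],z>0
def fix(p,o,yaw):
    c,s=np.cos(yaw),np.sin(yaw);d=np.asarray(p)[...,:2]-o
    return np.concatenate([np.stack([d[...,0]*c+d[...,1]*s,-d[...,0]*s+d[...,1]*c],-1),np.asarray(p)[...,2:]],-1)
E
python3 - <<'E'
from h import *
for cam in ['top','side']:
    col,P,ok=cloud(cam)
    hsv=cv2.cvtColor(col,cv2.COLOR_RGB2HSV);H,S,V=cv2.split(hsv)
    near=ok&(abs(P[...,0]-.58)<.22)&(abs(P[...,1]-.015)<.19)
    b=near&(H>100)&(H<125)&(S>150)&(P[...,2]<.03)
    r=cv2.minAreaRect(P[b][:,:2].astype(np.float32));print(cam,'base',r,np.median(P[b][:,2]))
    o=np.array(r[0]);yaw=np.deg2rad(r[2] if r[2]<45 else r[2]-90)
    for n,m in dict(orange=(H>5)&(H<16)&(S>180),red=((H<=4)|(H>174))&(S>150),yellow=(H>20)&(H<32)&(S>150)).items():
        q=fix(P[near&m&(P[...,2]>.05)],o,yaw)
        print(n,len(q),np.round(np.percentile(q,[3,50,97],axis=0),4).tolist())
        if n=='red':
            for s in (q[:,1]<np.median(q[:,1]),q[:,1]>=np.median(q[:,1])):pass
            print(np.histogram(q[:,1],bins=np.arange(-.03,.06,.005)))
E
```

```text
top base ((0.5855918526649475, 0.013533741235733032), (0.2692028284072876, 0.2995555102825165), 7.097508907318115) 0.01185488667297463
orange 488 [[-0.106, -0.001, 0.1322], [-0.0863, 0.0211, 0.1394], [-0.0656, 0.043, 0.1465]]
red 179 [[-0.1084, -0.0082, 0.1322], [-0.0872, 0.0009, 0.1535], [-0.06, 0.05, 0.162]]
(array([ 0,  0,  0,  0, 48, 41,  2,  3,  2,  2,  1,  3,  0,  3,  4, 64,  6]), array([-3.0000000e-02, -2.5000000e-02, -2.0000000e-02, -1.5000000e-02,
       -1.0000000e-02, -5.0000000e-03,  6.9388939e-18,  5.0000000e-03,
        1.0000000e-02,  1.5000000e-02,  2.0000000e-02,  2.5000000e-02,
        3.0000000e-02,  3.5000000e-02,  4.0000000e-02,  4.5000000e-02,
        5.0000000e-02,  5.5000000e-02]))
yellow 218 [[-0.1165, 0.1104, 0.078], [-0.1028, 0.1276, 0.0833], [-0.0856, 0.141, 0.0861]]
side base ((0.5858866572380066, 0.01981845498085022), (0.2667153477668762, 0.29626017808914185), 7.029116630554199) 0.013026491209320978
orange 170 [[-0.1032, -0.0057, 0.1335], [-0.0839, 0.0091, 0.1405], [-0.0645, 0.0402, 0.1584]]
red 309 [[-0.1021, -0.012, 0.1298], [-0.0815, 0.0431, 0.1473], [-0.0614, 0.0476, 0.1613]]
(array([  0,   0,   0,  38,  84,   1,   0,   0,   0,   0,   0,   0,   0,
         1, 106,  79,   0]), array([-3.0000000e-02, -2.5000000e-02, -2.0000000e-02, -1.5000000e-02,
       -1.0000000e-02, -5.0000000e-03,  6.9388939e-18,  5.0000000e-03,
        1.0000000e-02,  1.5000000e-02,  2.0000000e-02,  2.5000000e-02,
        3.0000000e-02,  3.5000000e-02,  4.0000000e-02,  4.5000000e-02,
        5.0000000e-02,  5.5000000e-02]))
yellow 309 [[-0.1153, 0.1063, 0.0532], [-0.0994, 0.134, 0.0827], [-0.0835, 0.1385, 0.0868]]
```

Call:
jog_arm(motion="0 0.12 -0.12 0.01 0 0 0.03; 0 0.24 -0.24 0.02 0 0 0.06; 0 0.33 -0.33 0.03 0 0 0.1; 0 0.42 -0.42 0.04 0 0 0.132; 0 0.51 -0.52 0.05 0 0 0.132")

```text
time: 1.52
tool_pos: [0.3357, -0.3118, 0.2103]
tool_rot: [0.0, 0.998, 0.061, 0.0]
contact_force: [0.2, -0.0, 0.2]
gripper_width: 0.001
grasp_force: 0.0
```

```bash
cat >> h.py <<'E'
from scipy.spatial.transform import Rotation as Ro
O=np.array([.5857,.0160]);YAW=.123
def go(fx,fy,z,a=YAW):
    "fractions from measured pose to fixture (fx,fy), height z, tool down with x at angle a"
    s=state();q=s['tool_rot'];R=Ro.from_quat([q[1],q[2],q[3],q[0]])
    c,sn=np.cos(YAW),np.sin(YAW);w=np.array([O[0]+c*fx-sn*fy,O[1]+sn*fx+c*fy,z])
    G=Ro.from_matrix(np.array([[np.cos(a),np.sin(a),0],[np.sin(a),-np.cos(a),0],[0,0,-1]]))
    print('fix now',np.round(fix(s['tool_pos'],O,YAW),4),'F',np.round(s['contact_force'],1),'t',s['time'])
    print('shift',np.round(R.inv().apply(w-s['tool_pos'])/.5,4),'turn',np.round((R.inv()*G).as_rotvec()/1.5,3))
E
sed -i 's/np.array(\[\[np.cos(a),np.sin(a),0\],\[np.sin(a),-np.cos(a),0\],\[0,0,-1\]\])/np.array([[np.cos(a),np.sin(a),0],[np.sin(a),-np.cos(a),0],[0,0,-1]]).T/' h.py
python3 -c "
from h import *
go(-.0837,.0205,.2)"
```

```text
fix now [-0.2884 -0.2946  0.2103] F [ 0.2 -0.   0.2] t 1.525
shift [ 0.4087 -0.6307  0.0205] turn [ 0.    -0.001 -0.001]
```

Call:
jog_arm(motion="0 0.06 -0.1 0 0 0 0; 0 0.12 -0.19 0 0 0 0; 0 0.18 -0.28 0 0 0 0; 0 0.24 -0.37 0 0 0 0; 0 0.3 -0.46 0 0 0 0")

```text
time: 2.15
tool_pos: [0.4564, -0.0652, 0.2107]
tool_rot: [0.0, 0.998, 0.061, 0.001]
contact_force: [0.3, -0.2, -0.0]
gripper_width: 0.003
grasp_force: 0.0
```

```bash
python3 -c "
from h import *
go(-.0837,.0205,.19)"
```

```text
fix now [-0.1383 -0.0647  0.2107] F [ 0.3 -0.2 -0. ] t 2.15
shift [ 0.1091 -0.1705  0.0414] turn [ 0.    -0.001 -0.   ]
```

Call:
jog_arm(motion="0 0.03 -0.06 0.01 0 0 0; 0 0.06 -0.1 0.02 0 0 0; 0 0.09 -0.14 0.03 0 0 0; 0 0.095 -0.15 0.04 0 0 0; 0 0.095 -0.15 0.04 0 0 0")

```text
time: 2.78
tool_pos: [0.4932, 0.0133, 0.1896]
tool_rot: [0.0, 0.998, 0.062, -0.001]
contact_force: [-0.3, -0.4, 0.5]
gripper_width: 0.001
grasp_force: 0.0
```

```bash
python3 - <<'E'
from h import *
go(-.0837,.0205,.155)
f=grab_frame('wrist');cv2.imwrite('pics/w.png',f['color'][:,:,::-1])
print([(d['p'],d['at']) for d in place_of('wrist','dish')[:2]],[(d['p'],d['at']) for d in place_of('wrist','keeper')[:2]],[(d['p'],d['at']) for d in place_of('wrist','tongue')[:2]])
E
```

```text
fix now [-0.0921  0.0087  0.1896] F [-0.3 -0.4  0.5] t 2.775
shift [ 0.0169 -0.0237  0.0693] turn [0.    0.001 0.   ]
[(0.87, [0.5009, 0.0209, 0.1419])] [(0.58, [0.473, 0.1085, 0.0741])] [(0.97, [0.4808, 0.1199, 0.1249])]
```

View pics/w.png

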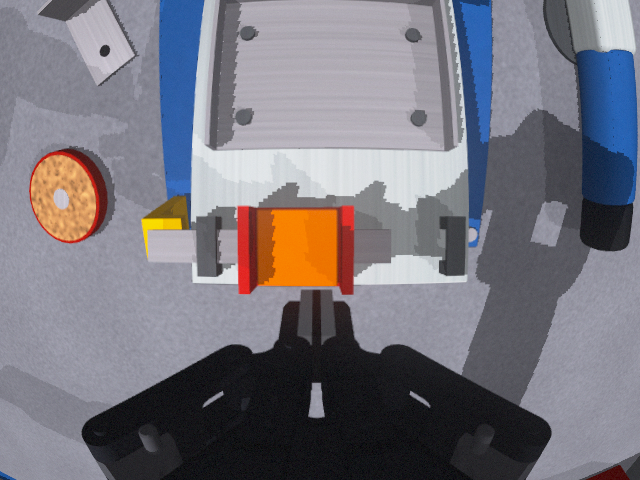

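The wrist view shows the pad centred at (296,247), fences at x≈244 and x≈347, and the closed fingertips at (317,300). The fingers need to go about 8 mm in x and 10 mm in +y to sit over the pad, and then down between the fences.

Call:
jog_arm(motion="0 0.017 -0.02 0.01 0 0 0; 0 0.017 -0.02 0.03 0 0 0; 0 0.017 -0.02 0.055 0 0 0; 0 0.017 -0.02 0.077 0 0 0; 0 0.017 -0.02 0.077 0 0 0")

```text
time: 3.6
tool_pos: [0.4998, 0.0244, 0.1499]
tool_rot: [-0.0, 0.998, 0.061, -0.002]
contact_force: [-0.3, -0.5, -0.3]
gripper_width: 0.002
grasp_force: 0.0
```

```bash
python3 -c "
from h import *
go(-.0837,0,.15)"
```

```text
fix now [-0.0842  0.0188  0.1499] F [-0.3 -0.5 -0.3] t 3.6
shift [ 0.0011  0.0377 -0.0003] turn [-0.     0.002 -0.   ]
```

Call:
jog_arm(motion="0 0 0.01 0 0 0 0; 0 0 0.02 0 0 0 0; 0 0 0.03 0 0 0 0; 0 0 0.04 0 0 0 0; 0 0 0.045 0 0 0 0")

```text
time: 4.22
tool_pos: [0.5039, 0.0018, 0.1521]
tool_rot: [-0.0, 0.998, 0.061, 0.0]
contact_force: [0.0, 2.7, 1.2]
gripper_width: 0.005
grasp_force: 1.4
```

```bash
python3 - <<'E'
from h import *
go(-.0837,-.0085,.15)
f=grab_frame('wrist');cv2.imwrite('pics/w2.png',f['color'][:,:,::-1][150:400,100:540])
for t in ['dish','tongue']:
  for c in ['wrist','top']:print(t,[(d['p'],fix(d['at'],O,YAW)) for d in place_of(c,t)[:1]])
E
```

```text
fix now [-0.0829 -0.004   0.1521] F [0.  2.7 1.2] t 4.225
shift [-0.0016  0.0089  0.0041] turn [-0.    -0.001 -0.   ]
dish [(0.95, array([-0.08146419,  0.00775343,  0.1383    ]))]
dish [(0.96, array([-0.08344093,  0.02029067,  0.1355    ]))]
tongue [(0.81, array([-0.09017829,  0.10435236,  0.1213    ]))]
tongue [(0.87, array([-0.08685608,  0.11492463,  0.1187    ]))]
```

View pics/w2.png

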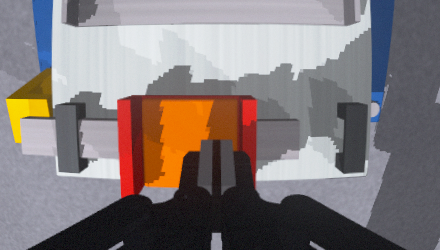

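The crop shows the fingers at (215,165) against the right (-y) fence at (248,140), and the force is about 2.7 N. The bolt has slid back to about 8 mm, so I'll keep drawing.

Call:
jog_arm(motion="0 0 0.005 0.001 0 0 0; 0 0 0.01 0.002 0 0 0; 0 0 0.014 0.002 0 0 0; 0 0 0.016 0.002 0 0 0; 0 0 0.018 0.002 0 0 0")

```text
time: 5.1
tool_pos: [0.5048, -0.007, 0.1508]
tool_rot: [-0.0, 0.998, 0.061, -0.0]
contact_force: [-1.0, 3.4, 3.6]
gripper_width: 0.003
grasp_force: 1.8
```

```bash
python3 - <<'E'
from h import *
go(-.0837,-.0085,.15)
f=grab_frame('wrist')
for t in ['dish','tongue']:print(t,[(d['p'],fix(d['at'],O,YAW)) for d in place_of('wrist',t)[:1]])
E
```

```text
fix now [-0.0831 -0.0129  0.1508] F [-1.   3.4  3.6] t 5.1
shift [-0.0011 -0.0088  0.0016] turn [-0.  0. -0.]
dish [(0.72, array([-0.08187369, -0.00126446,  0.1371    ]))]
tongue [(0.95, array([-0.09093132,  0.09255563,  0.1228    ]))]
```

Call:
jog_arm(motion="0 0 0.002 -0.002 0 0 0; 0 0 0.003 -0.003 0 0 0; 0 0 0.004 -0.003 0 0 0; 0 0 0.005 -0.003 0 0 0; 0 0 0.006 -0.003 0 0 0")

```text
time: 5.88
tool_pos: [0.505, -0.0085, 0.1518]
tool_rot: [-0.002, 0.998, 0.061, 0.0]
contact_force: [1.8, 8.7, 2.3]
gripper_width: 0.0
grasp_force: 4.2
```

```bash
python3 - <<'E'
from h import *
go(-.086,-.003,.145)
E
```

```text
fix now [-0.0831 -0.0144  0.1518] F [1.8 8.7 2.3] t 5.875
shift [-0.0059 -0.0227  0.0137] turn [-0.002 -0.    -0.   ]
```

Call:
jog_arm(motion="0 0 -0.015 0 0 0 0; 0 0 -0.03 0.005 0 0 0; 0 -0.003 -0.03 0.02 0 0 0; 0 -0.008 -0.03 0.04 0 0 0; 0 -0.014 -0.03 0.06 0 0 0")

```text
time: 6.5
tool_pos: [0.4959, 0.0039, 0.1221]
tool_rot: [0.0, 0.998, 0.061, -0.001]
contact_force: [-3.8, 0.9, 6.9]
gripper_width: 0.003
grasp_force: 2.9
```

```bash
python3 - <<'E'
from h import *
go(-.0985,0,.089)
E
```

```text
fix now [-0.0906 -0.001   0.1221] F [-3.8  0.9  6.9] t 6.5
shift [-0.0158 -0.002   0.0662] turn [ 0.     0.001 -0.   ]
```

Call:
jog_arm(motion="0 -0.004 0 0.012 0 0 0; 0 -0.007 0 0.025 0 0 0; 0 -0.01 0 0.038 0 0 0; 0 -0.013 0 0.05 0 0 0; 0 -0.015 0 0.058 0 0 0")

```text
time: 7.12
tool_pos: [0.4886, 0.003, 0.0936]
tool_rot: [0.0, 0.998, 0.061, -0.0]
contact_force: [-3.4, 1.4, 9.1]
gripper_width: -0.001
grasp_force: 4.4
```

```bash
python3 - <<'E'
from h import *
go(-.1,0,.079)
E
```

```text
fix now [-0.0979 -0.001   0.0936] F [-3.4  1.4  9.1] t 7.125
shift [-0.0041 -0.0021  0.0292] turn [-0.     0.001 -0.   ]
```

Call:
jog_arm(motion="0 -0.001 0 0.005 0 0 0; 0 -0.002 0 0.01 0 0 0; 0 -0.003 0 0.015 0 0 0; 0 -0.004 0 0.02 0 0 0; 0 -0.004 0 0.022 0 0 0")

```text
time: 7.75
tool_pos: [0.487, 0.0028, 0.0831]
tool_rot: [0.0, 0.998, 0.061, -0.0]
contact_force: [-4.1, 1.2, 10.2]
gripper_width: -0.001
grasp_force: 4.9
```

```bash
python3 - <<'E'
from h import *
go(-.1,0,.077)
E
```

```text
fix now [-0.0996 -0.001   0.0831] F [-4.1  1.2 10.2] t 7.75
shift [-0.0008 -0.0021  0.0121] turn [ 0.  0. -0.]
```

Call:
jog_arm(motion="0 0 0 0.003 0 0 0; 0 0 0 0.005 0 0 0; 0 0 0 0.007 0 0 0; 0 0 0 0.009 0 0 0; 0 0 0 0.009 0 0 0")

```text
time: 8.38
tool_pos: [0.4866, 0.0027, 0.079]
tool_rot: [0.0, 0.998, 0.061, -0.001]
contact_force: [-7.0, 0.6, 13.7]
gripper_width: 0.004
grasp_force: 6.6
```

Call:
jog_arm(motion="0 0 0 0.001 0 0 0; 0 0 0 0.002 0 0 0; 0 0 0 0.003 0 0 0; 0 0 0 0.004 0 0 0; 0 0 0 0.004 0 0 0")

```text
time: 9.0
tool_pos: [0.4865, 0.0027, 0.0773]
tool_rot: [0.0, 0.998, 0.061, -0.001]
contact_force: [-8.8, 1.2, 16.0]
gripper_width: -0.002
grasp_force: 7.8
```

Call:
jog_arm(motion="0 -0.001 0 0.001 0 0 0; 0 -0.002 0 0.002 0 0 0; 0 -0.003 0 0.003 0 0 0; 0 -0.003 0 0.003 0 0 0; 0 -0.003 0 0.003 0 0 0")

```text
time: 9.62
tool_pos: [0.4864, 0.0026, 0.0767]
tool_rot: [-0.0, 0.998, 0.061, 0.001]
contact_force: [-6.5, 1.7, 16.7]
gripper_width: -0.004
grasp_force: 8.2
```

```bash
python3 - <<'E'
from h import *
go(-.1,0,.076)
f=grab_frame('wrist')
for t in ['dish','tongue','keeper']:print(t,[(d['p'],fix(d['at'],O,YAW)) for d in place_of('wrist',t)[:1]])
im=f['color'][:,:,::-1]
cv2.imwrite('pics/w3.png',im)
E
```

```text
fix now [-0.1001 -0.0011  0.0767] F [-6.5  1.7 16.7] t 9.625
shift [ 0.0003 -0.0021  0.0015] turn [ 0.    -0.001 -0.   ]
dish []
tongue [(0.67, array([-0.10405614,  0.09397665,  0.0647    ]))]
keeper [(0.76, array([-0.104659  ,  0.10866156,  0.0741    ]))]
```

View pics/w3.png

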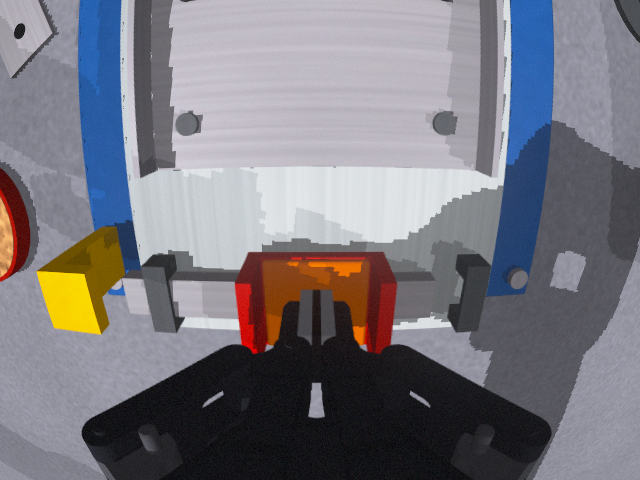

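The view shows the fingers between the fences at (317,310), with the bolt drawn back and the tongue end at (125,295), clear of the keeper at (80,290). I'll press a little further.

Call:
jog_arm(motion="0 -0.001 0 0.001 0 0 0; 0 -0.002 0 0.002 0 0 0; 0 -0.003 0 0.003 0 0 0; 0 -0.003 0 0.004 0 0 0; 0 -0.003 0 0.004 0 0 0")

```text
time: 10.45
tool_pos: [0.4864, 0.0026, 0.0759]
tool_rot: [-0.0, 0.998, 0.061, 0.002]
contact_force: [-4.2, 4.0, 20.2]
gripper_width: 0.002
grasp_force: 9.5
```

Call:
jog_arm(motion="0 0 0 0.001 0 0 0; 0 0 0 0.002 0 0 0; 0 0 0 0.003 0 0 0; 0 0 0 0.003 0 0 0; 0 0 0 0.003 0 0 0")

```text
time: 11.08
tool_pos: [0.4864, 0.0026, 0.075]
tool_rot: [-0.0, 0.998, 0.061, 0.002]
contact_force: [-6.5, 3.4, 22.2]
gripper_width: 0.001
grasp_force: 11.1
```

Call:
jog_arm(motion="0 0 -0.008 0 0 0 0; 0 0 -0.016 0 0 0 0; 0 0 -0.024 0 0 0 0; 0 0 -0.03 0 0 0 0; 0 0 -0.034 0 0 0 0")

```text
time: 11.7
tool_pos: [0.4845, 0.0179, 0.0751]
tool_rot: [0.002, 0.998, 0.062, 0.002]
contact_force: [-5.8, -3.2, 21.4]
gripper_width: 0.002
grasp_force: 10.9
```

```bash
python3 - <<'E'
from h import *
go(-.1,.0443,.075)
f=grab_frame('wrist')
for t in ['tongue','keeper']:print(t,[(d['p'],fix(d['at'],O,YAW)) for d in place_of('wrist',t)[:1]])
cv2.imwrite('pics/w4.png',f['color'][:,:,::-1][180:400])
E
```

```text
fix now [-0.1002  0.0142  0.0751] F [-5.8 -3.2 21.4] t 11.7
shift [ 0.0004 -0.0601  0.    ] turn [ 0.003 -0.003  0.   ]
tongue [(0.92, array([-0.10481169,  0.11150175,  0.0656    ]))]
keeper [(0.84, array([-0.10372899,  0.10884887,  0.0741    ]))]
```

View pics/w4.png

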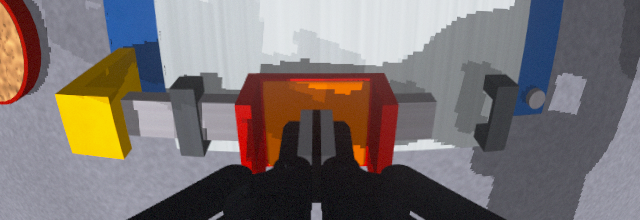

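The crop shows the bolt moving with the fingers. The tongue end at (125,115) is just entering under the keeper roof and the force is low.

Call:
jog_arm(motion="0 0 -0.005 0 0 0 0; 0 0 -0.01 0 0 0 0; 0 0 -0.015 0 0 0 0; 0 0 -0.02 0 0 0 0; 0 0 -0.024 0 0 0 0")

```text
time: 12.48
tool_pos: [0.4831, 0.0298, 0.0751]
tool_rot: [0.002, 0.998, 0.061, 0.002]
contact_force: [-5.9, -3.4, 22.3]
gripper_width: -0.002
grasp_force: 11.0
```

Call:
jog_arm(motion="0 0 -0.003 0 0 0 0; 0 0 -0.006 0 0 0 0; 0 0 -0.008 0 0 0 0; 0 0 -0.01 0 0 0 0; 0 0 -0.01 0 0 0 0")

```text
time: 13.1
tool_pos: [0.4827, 0.0329, 0.0752]
tool_rot: [0.004, 0.998, 0.062, 0.002]
contact_force: [-6.5, -9.7, 22.6]
gripper_width: -0.001
grasp_force: 10.8
```

```bash
python3 - <<'E'
from h import *
go(-.1,.0443,.075)
f=grab_frame('wrist')
for t in ['tongue','keeper','dish']:print(t,[(d['p'],fix(d['at'],O,YAW)) for d in place_of('wrist',t)[:1]])
cv2.imwrite('pics/w5.png',f['color'][:,:,::-1][180:400])
E
```

```text
fix now [-0.1001  0.0294  0.0752] F [-6.5 -9.7 22.6] t 13.1
shift [ 0.0003 -0.0299  0.0002] turn [ 0.006 -0.003  0.   ]
tongue []
keeper []
dish []
```

View pics/w5.png

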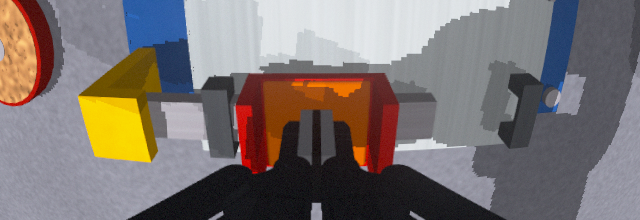

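The fingers have moved 30.5 mm and the side force has risen, so the bolt looks home. I'll lift off slowly within the fence height and see if the plate stays, then nudge the +y fence to confirm.

Call:
jog_arm(motion="0 0 0.003 -0.004 0 0 0; 0 0 0.003 -0.01 0 0 0; 0 0 0.003 -0.016 0 0 0; 0 0 0.003 -0.022 0 0 0; 0 0 0.003 -0.026 0 0 0")

```text
time: 13.92
tool_pos: [0.4795, 0.0347, 0.0832]
tool_rot: [-0.0, 0.998, 0.061, -0.0]
contact_force: [0.2, 0.5, -0.2]
gripper_width: -0.002
grasp_force: 0.0
```

Call:
jog_arm(motion="0 0 -0.005 0 0 0 0; 0 0 -0.012 0 0 0 0; 0 0 -0.018 0 0 0 0; 0 0 -0.024 0 0 0 0; 0 0 -0.026 0 0 0 0")

```text
time: 14.55
tool_pos: [0.4785, 0.0432, 0.0835]
tool_rot: [0.006, 0.998, 0.062, -0.0]
contact_force: [1.0, -21.4, -1.4]
gripper_width: 0.003
grasp_force: 10.4
```

```bash
python3 - <<'E'
from h import *
go(-.1,.0443,.075)
E
```

```text
fix now [-0.103   0.0402  0.0835] F [  1.  -21.4  -1.4] t 14.55
shift [ 0.0061 -0.0084  0.0168] turn [0.008 0.001 0.001]
```

Free at z=0.083, so the plate is held, and the nudge met the hard stop at 21 N, so the bolt is home. Backing off and lifting clear.

Call:
jog_arm(motion="0 0 0.01 0 0 0 0; 0 0 0.022 -0.01 0 0 0; 0 0 0.022 -0.06 0 0 0; 0 0 0.022 -0.15 0 0 0; 0 0 0.022 -0.25 0 0 0")

```text
time: 15.18
tool_pos: [0.479, 0.0372, 0.2095]
tool_rot: [-0.0, 0.998, 0.062, -0.001]
contact_force: [0.5, -0.5, 1.3]
gripper_width: -0.007
grasp_force: 0.0
```

```bash
python3 - <<'E'
from h import *
go(-.1,.03,.2)
f=grab_frame('wrist')
for t in ['tongue','keeper','dish']:print(t,[(d['p'],fix(d['at'],O,YAW)) for d in place_of('wrist',t)[:1]])
cv2.imwrite('pics/w6.png',f['color'][:,:,::-1])
E
```

```text
fix now [-0.1033  0.0341  0.2095] F [ 0.5 -0.5  1.3] t 15.175
shift [0.0065 0.0083 0.019 ] turn [-0.001  0.001  0.   ]
tongue []
keeper [(0.59, array([-0.10356622,  0.10772037,  0.0745    ]))]
dish [(0.94, array([-0.0992519,  0.0268803,  0.0865   ]))]
```

View pics/w6.png

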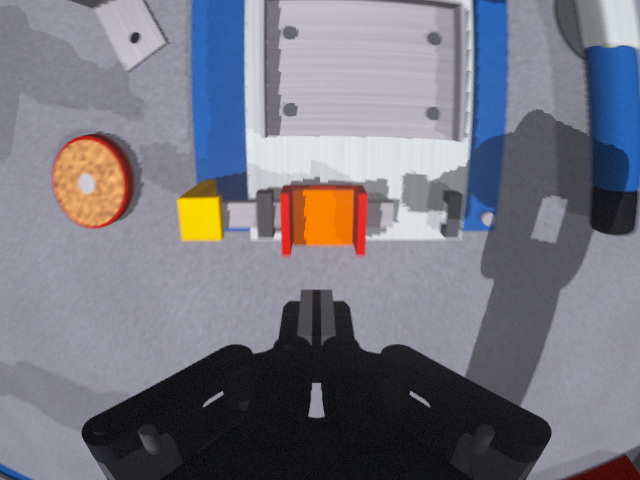

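The plate is level. The tongue runs under the keeper at (200,215), the pad is at (328,217), and the loose parts haven't moved. Handing in.

```bash
python3 -c "
from plant import *
print(job_done())"
```

```text
the job is handed in; nothing more can be done
None
```

I drew the bolt back, pressed the plate level at about 22 N and slid the bolt home under the keeper. The plate stayed down when I let go, and the job was handed in at about 15 s with the loose parts untouched.

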